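# Clip the sandwich plate into the toaster

### The job

Fit the loose sandwich plate into the empty lower half of the opened-out red toaster: with its front raised, hook its rear lip under the steel rail at the hinge side and push it home, then rock the front down until the yellow sprung catch clicks over the front lip and the plate lies flat. Work gently, by feel, never forcing or dropping the plate on the toaster; leave the waffle plate, bowl, cake and cup alone, and let go.

Things in the scene. Friction and masses are not known exactly. Their poses are not given: they have to be found in the camera images.
- sandwich_plate: Plate to fit: black cast metal, about 0.42 kg, 124 x 210 x 24 mm (x, y, z) plus its lips; two pockets side by side, each with a low diagonal ridge. Origin: centre of the underside; x points to the rear lip, z up. Rim 10 mm wide, top z = 24; pocket floors z = 6. Starts flat on the table beside the toaster, left or right of it.
- ridge (a point): Middle of the top of the sandwich plate's central ridge, at (0, 0, 24) mm in the plate's frame. The ridge is 12 mm wide in y, runs from x = -52 to 52, 18 mm high above the pocket floors: grip it here from above, across y; the pockets are clear for 35 mm beside it.
- rear_lip (a point): Middle of the end face of the rear lip, at (74, 0, 10.5) mm in the sandwich plate's frame. The lip is 5 mm thick (z = 8 to 13), 150 mm wide, and stands out 12 mm from the rear wall at x = 62.
- front_lip (a point): Middle of the end face of the front lip, at (-72, 0, 10.5) mm in the sandwich plate's frame. The lip is 5 mm thick (z = 8 to 13), 60 mm wide, and stands out 10 mm from the front wall at x = -62.
- toaster: Red toaster, fixed, opened flat. Near half: lower half, empty well; far half (x = 117 to 327 mm) has its plate in. Origin: on the table under the well's centre; x to the hinge, z up. Well's side walls y = +-109, tops z = 70. The grey tray in it holds rail, stop, ledges and catch on a floating mount: it is set up to 3.5 mm off nominal in x and 6 in z, firm, not measured: feel for it.
- seat (a point): Nominal place of the seated sandwich plate's origin: (0, 0, 50) mm in the toaster's frame, axes parallel; play on the tray -2 to +1.5 mm in x, in the well 4 mm either way in y. Ledges with tops at this height carry its underside at |y| = 69 to 103 mm: rear ones x = 14 to 76, front ones x = -75 to -47. Front wall: inner face x = -74, top z = 63 mm; the front lip must come down inside it.
- rail (a point): Nominal middle of the steel rail's front lower edge: (67, 0, 65) mm in the toaster's frame. Rail to |y| = 86, x = 67 to 80, z = 65 to 68; under it a stop face at x = 75.5 for the lip's end. To hook: front raised 10 to 17 deg, let the plate's lower rear edge touch the rear ledges, lip short of the rail, ease it up 1 to 2 mm, slide to the hinge till it stops. Over 30 N on the toaster bends it.
- catch (a joint): Yellow sprung catch at the middle of the lower half's front. 0 m = sprung in over the well (start, and after the click); up to 0.010 m as it is pushed out, away from the hinge. Nose (nominal) at x = -66.5, underside z = 64.5 mm, face sloping up and out at 60 deg to z = 77: a plate let down on it rests with its front about 6 deg up. 8 to 14 N down on the front rim takes the lip past; it clicks.
- waffle_plate: Bystander: grey plate of the same outline with a waffle grid in its pockets, 0.5 kg, flat on the table on the other side of the toaster. Origin: centre of its underside. Leave alone.
- amber_bowl: Bystander: amber glass bowl, 130 mm across, 60 mm high; origin centre of its foot. Leave alone.
- panettone: Bystander: small domed fruit cake, 108 mm across, 89 mm high; origin centre of its underside. Leave alone.
- plastic_cup: Bystander: white plastic cup, 76 mm across, 80 mm high; origin centre of its foot. Leave alone.
Things that resemble listed ones, but are neither listed nor needed, are in the scene too. What is shaped like the sandwich_plate but green is not meant.

How it is judged (in metres and radians):
On the way:
1. the rear lip is hooked under the rail while the front is still raised (by more than 3.5 degrees) (x of rear_lip in the frame of toaster above 0.07 m and z of rear_lip in the frame of toaster below 0.068 m and angle between sandwich_plate's own z axis and vertical above 0.061 rad and angle between the y axis of sandwich_plate and the y axis of toaster, either way round below 0.09 rad), for 0.2 s.
At the end, for the whole second after the job is handed in: The plate is at rest, flat (1.7 deg) and square (3.4 deg) in the lower half, rear lip under the rail, front lip under the catch (no higher than seated on the highest tray), the catch sprung back (within 1.5 mm of 0); waffle plate, bowl, cake and cup within 30 mm of their starts (x of rear_lip in the frame of toaster above 0.068 m and z of each of rear_lip, front_lip in the frame of toaster below 0.0695 m and z of sandwich_plate in the frame of toaster above 0.0415 m and angle between sandwich_plate's own z axis and vertical below 0.03 rad and angle between the x axis of sandwich_plate and the x axis of toaster, either way round below 0.06 rad and value of joint catch below 0.0015 m and linear speed of sandwich_plate below 0.02 m/s and distance of each of waffle_plate, amber_bowl, panettone, plastic_cup from where it was at the start of the episode below 0.03 m); the robot touches nothing.
It fails at once if the plate is forced or dropped: more than 30 N between the sandwich plate and the toaster (contact force between sandwich_plate and toaster above 30 N).
It fails at once if a bystander (waffle plate, bowl, cake or cup) is moved by more than 30 mm (distance of any of waffle_plate, amber_bowl, panettone, plastic_cup from where it was at the start of the episode above 0.03 m).
It also fails if it takes over 72 s, if anything falls off the work surface, if the arm or the gripper's body presses on something with over 40 N, if the wrist force passes 120 N, or if a joint passes its speed limit or range.

### The arm

A 6-joint arm with a two-finger parallel gripper is mounted at the origin on the work surface. World frame = base frame: x ahead of the robot, y to its left, z up, the work surface at z = 0. Lengths are in m, angles in degrees, forces in N, time in s.
With the tool pointing down it reaches from about 0.4 to 0.825 m from the base axis. Payload 7 kg.
Tool frame: the origin (TCP) lies at the very end of the fingers, on their centre line; the grasp point (between the pads) lies 19 mm behind it; z points along the fingers, y is the direction in which the jaws open and shut (so a half turn about z gives the same grasp; the last joint's range is limited). The gripper opens to 85 mm and grips with 20 to 120 N. Pads are 22 mm wide; open, the fingers measure 114 mm over their backs; the gripper's body (76 mm by 85 mm) begins 54 mm behind the grasp point. The pads swing forward as they close: fully open they stand 13 mm farther back than shut.
Start: joints at [-49.269, 20.546, 0.682, 0, -70.136, -16.507], TCP at [0.277, -0.616, 0.231] pointing down, gripper open.
Joint ranges: [-176.03, 176.03], [-82.01, 121.73], [-58.28, 71.71], [-173.87, 95.51], [-174.79, -0.11], [-173.66, 173.66]. Speed limits (degrees/s): [136.94, 136.94, 172.46, 180, 180, 180].

### API

Orientations are given as [roll, pitch, yaw] about the fixed x, y, z axes, in that order (R = Rz(yaw) Ry(pitch) Rx(roll)).
In Python, from workcell import ctrl, claw, kinematics, cams, ticket, status gives the robot as it stands. Calls block until the motion is done:
- ctrl.goto(position, orientation): joint-space move of the TCP to a pose.
- ctrl.move_l(position, ori=None, max_speed=0.15): straight line of the TCP; ori=None keeps the orientation; max_speed is the mean speed in m/s.
- ctrl.movej(angles): joint-space move.
- claw.grip(opening, grasp_force=None): opening from 0.0 (shut) to 1.0 (fully open); grasp_force is the grip in N (None keeps the last); returns when the fingers have stopped.
- ctrl.dwell(seconds).
- kinematics.ik(position, orientation): joint angles nearest the present ones, or None.
- cams.snapshot(name): name is "side" or "top"; returns a dict with "img" (480x640x3 uint8, red, green, blue), "fx", "fy", "cx", "cy" (pixels), "rvec" (rotation vector, rad) and "tvec" (3), from world to camera coordinates, as OpenCV has them. Camera axes: x right, y down, z forward; pixel columns grow to the right and rows downward; lengths in m; the calibration is good to about 2 mm. A picture is of the moment at which its call begins. There is no depth.
A pose or a line that the arm cannot do raises ctrl.MotionError and nothing moves.
- ticket.close_job(): hands the job in, once; it reports no verdict.
Trained networks look in the newest picture that a camera, given by its name, has taken for a name from the list of things; names that differ only in an ending like _2 or _b are one class to them, and where a whole thing is asked for, a point or a joint stands for the part that bears it (a point fixed in the world has none). Each returns a list of dicts, best first, with "score" (0 to 1); they miss things now and then, are a little off and sometimes report something else, mostly with a low value. They report only what shows in the picture. A call takes as long as a camera call. They do not tell look-alikes from the thing itself.
- cams.cut_out(camera, query): "region" (480x640 bool, what is visible of it) and "point" ([row, column] in pixels, amid what is visible of it).
Readings, each from a call of its own:
- status.get_clock(): time.
- status.get_qpos(): joint angles.
- status.get_joint_vel(): joint speeds.
- status.get_joint_efforts(): joint torques, N m.
- status.get_ee_pos(): TCP position.
- status.get_tcp_rot(): TCP orientation.
- status.get_contact_force(): force on the tool from outside, world axes, zero at the start.
- status.get_wrist_torque(): the same for the moment, N m.
- status.get_finger_gap(): opening from 0.0 (shut) to 1.0 (fully open).
Only numpy, scipy, OpenCV 4.12 (cv2) and the standard library are available. Lean on these libraries where they do the work, as an engineer would, in place of code of your own. Each camera call takes 0.05 s, during which the arm holds its last target. There are 200 camera calls.

## Working session

There is one attempt and no reset: what is moved stays moved. The work goes in short steps, each a Python script; the robot and the scene stay as the last script left them, time stands still between calls to the robot, and variables do not carry over. Pictures are saved under pics/ and viewed, about 8 in all and at most 12, crops included, and the job is handed in when it is done.

```bash
mkdir -p pics; ls; cat > h.py <<'E'
import numpy as np, cv2
from scipy.spatial.transform import Rotation as R
from workcell import ctrl, claw, kinematics, cams, ticket, status
def cam(s):
    K=np.array([[s['fx'],0,s['cx']],[0,s['fy'],s['cy']],[0,0,1.]]); Rm=cv2.Rodrigues(np.array(s['rvec'],float))[0]
    return K,Rm,np.array(s['tvec'],float).reshape(3)
def back(s,u,v,z):
    K,Rm,t=cam(s); d=Rm.T@np.linalg.inv(K)@np.array([u,v,1.]); c=-Rm.T@t
    return c+d*(z-c[2])/d[2]
def proj(s,P):
    K,Rm,t=cam(s); return cv2.projectPoints(np.atleast_2d(np.array(P,float)),np.array(s['rvec'],float),t,K,None)[0][:,0]
def save(s,f,crop=None,k=1):
    im=s['img'][:,:,::-1]
    if crop: a,b,c,d=crop; im=im[a:b,c:d]
    cv2.imwrite(f,cv2.resize(im,None,fx=k,fy=k,interpolation=cv2.INTER_CUBIC))
E
python3 - <<'E'
from h import *
print(status.get_clock(),status.get_contact_force())
ims=[]
for n in('top','side'):
    s=cams.snapshot(n); save(s,f'pics/{n}0.png'); np.save(f'{n}0.npy',s,allow_pickle=True)
    print(n,{k:np.round(v,4).tolist() for k,v in s.items() if k!='img'})
    for q in('sandwich_plate','toaster','waffle_plate','amber_bowl','panettone','plastic_cup'):
        for d in cams.cut_out(n,q):
            r=d['region']; rect=cv2.minAreaRect(np.argwhere(r)[:,::-1].astype(np.float32))
            print(n,q,round(d['score'],2),np.round(d['point']),r.sum(),np.round(rect[0]),np.round(rect[1]),round(rect[2],1))
E
```

```text
pics
0.0 [-0.13408177 -0.84759148 -0.10562589]
top {'fx': 539.7439, 'fy': 539.7439, 'cx': 315.7311, 'cy': 240.668, 'rvec': [2.1373, -2.198, 0.1026], 'tvec': [-0.0289, 0.5017, 1.1306]}
top sandwich_plate 0.66 [254. 119.] 6211 [119. 254.] [ 67. 100.] 90.0
top sandwich_plate 0.65 [359. 189.] 6687 [188. 356.] [ 70. 104.] 21.2
top toaster 0.83 [175. 288.] 25458 [288. 172.] [233. 119.] 89.4
top waffle_plate 0.87 [259. 465.] 6421 [465. 264.] [ 69. 102.] 90.0
top amber_bowl 0.74 [154. 137.] 2874 [136. 154.] [59. 60.] 90.0
top panettone 0.9 [141. 441.] 2145 [444. 140.] [51. 51.] 90.0
top plastic_cup 0.61 [166. 510.] 1323 [507. 166.] [36. 45.] 45.0
side {'fx': 522.6249, 'fy': 522.6249, 'cx': 318.1863, 'cy': 231.9876, 'rvec': [0.0516, -2.749, 1.465], 'tvec': [0.5098, 0.0754, 1.2133]}
side sandwich_plate 0.76 [330. 438.] 6068 [438. 332.] [116.  57.] 15.8
side toaster 0.57 [254. 257.] 16537 [254. 251.] [224.  83.] 1.2
side waffle_plate 0.85 [186. 345.] 2007 [346. 184.] [43. 52.] 90.0
side waffle_plate 0.62 [253. 258.] 16592 [255. 251.] [223.  83.] 1.3
side amber_bowl 0.93 [349. 209.] 3463 [208. 349.] [60. 73.] 90.0
side panettone 0.96 [177. 256.] 1270 [255. 178.] [41. 36.] 90.0
side plastic_cup 0.6 [158. 279.] 664 [279. 159.] [32. 24.] 90.0
```

View pics/top0.png

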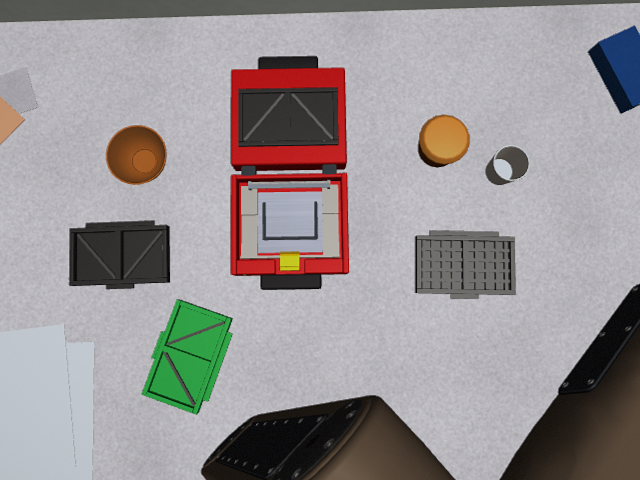

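View pics/side0.png

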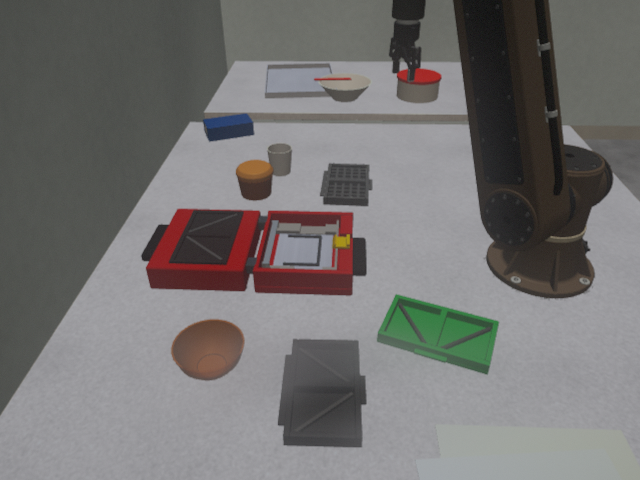

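The look-alikes in the top picture are the black plate at (119,254), the green plate at (189,359), the grey waffle plate at (465,264) and the plate fitted in the far half at (288,117). By the description I choose the black one at (119,254), left of the toaster. The catch is at (289,261) and the rail at about (289,184).

```bash
cat > fit.py <<'E'
from h import *
from scipy.optimize import minimize
def hull_mask(s,boxes,T):
    m=np.zeros((480*4,640*4),np.uint8)
    for (x0,x1,y0,y1,z0,z1) in boxes:
        P=np.array([[x,y,z] for x in(x0,x1) for y in(y0,y1) for z in(z0,z1)])/1000
        c,sn=np.cos(T[2]),np.sin(T[2]); W=P.copy(); W[:,0]=T[0]+c*P[:,0]-sn*P[:,1]; W[:,1]=T[1]+sn*P[:,0]+c*P[:,1]
        h=cv2.convexHull(((proj(s,W)+.5)*4).astype(np.float32))
        cv2.fillPoly(m,[np.round(h).astype(np.int32)],1)
    return cv2.resize(m.astype(np.float32),(640,480),interpolation=cv2.INTER_AREA)
PL=[(-62,62,-105,105,0,24),(62,74,-75,75,8,13),(-72,-62,-30,30,8,13)]
def fitplate(s,mask,T0,boxes=PL):
    f=lambda T:np.abs(hull_mask(s,boxes,[T[0]/100,T[1]/100,T[2]/10])-mask).sum()
    x0=np.array([T0[0]*100,T0[1]*100,T0[2]*10])
    r=minimize(f,x0,method='Nelder-Mead',options=dict(initial_simplex=np.vstack([x0]+[x0+e for e in np.eye(3)*.8]),xatol=.005,fatol=.5))
    return [r.x[0]/100,r.x[1]/100,r.x[2]/10],r.fun
E
python3 - <<'E'
from fit import *
for n in('top','side'):
    s=np.load(f'{n}0.npy',allow_pickle=True).item()
    cams.snapshot(n)
    ds=cams.cut_out(n,'sandwich_plate')
    im=s['img'].astype(int)
    d=[d for d in ds if np.ptp(im[d['region']],axis=1).mean()<60][0] if [d for d in ds if np.ptp(im[d['region']],axis=1).mean()<60] else None
    c0=(254,119) if n=='top' else (392,323)
    reg=np.zeros((480,640),np.uint8); cv2.circle(reg,c0[::-1],75 if n=='top' else 80,1,-1)
    thr=im.max(2)<(100 if n=='top' else 118); m=(thr&(reg>0)).astype(np.uint8)
    k,l,st,_=cv2.connectedComponentsWithStats(m); m=(l==1+st[1:,4].argmax()).astype(np.uint8)
    m=cv2.morphologyEx(m,cv2.MORPH_CLOSE,np.ones((9,9)))
    T,f=fitplate(s,m.astype(float),list(back(s,c0[1],c0[0],.012)[:2])+[0.]); print(n,'mask plate',np.round(T,4),f,m.sum())
    if d is not None:
        T,f=fitplate(s,d['region'].astype(float),T); print(n,'net plate',np.round(T,4),f)
    if n=='top':
        red=((im[:,:,0]>110)&(im[:,:,1]<60)).astype(np.uint8)
        for name,(a,b) in dict(far=(60,166),near=(174,280)).items():
            # left/right outer edges per row, at z=.07
            rows=np.arange(a+12,b-12,4); c=[np.flatnonzero(red[r,200:380])[[0,-1]]+200 for r in rows]
            L=np.array([back(s,x[0]-.5,r,.07) for x,r in zip(c,rows)]); Rr=np.array([back(s,x[1]+.5,r,.07) for x,r in zip(c,rows)])
            print(name,'L',np.polyfit(L[:,0],L[:,1],1),'R',np.polyfit(Rr[:,0],Rr[:,1],1),'mid',np.median((L+Rr)/2,0))
        print('well centre z.05',back(s,290,220,.05)[:2],'catch nose',back(s,289,253,.0705)[:2],'rail',back(s,289,187,.068)[:2])
        save(s,'pics/crop.png',(160,300,60,360),2.6)
E
```

```text
top mask plate [0.4828 0.3826 0.0031] 94.4375 6265
top net plate [0.4841 0.3826 0.0189] 147.3125
far L [-0.0275598  0.1496935] R [-0.01602561 -0.10011964] mid [0.77030624 0.00827074 0.07      ]
near L [-0.01197272  0.13833426] R [-0.00969639 -0.10441792] mid [0.52816371 0.0112809  0.07      ]
well centre z.05 [0.54339126 0.00986037] catch nose [0.47228021 0.01243979] rail [0.61022258 0.0094398 ]
side mask plate [0.4846 0.3827 0.0069] 130.8125 8392
side net plate [0.4843 0.3819 0.0089] 141.375
```

View pics/crop.png

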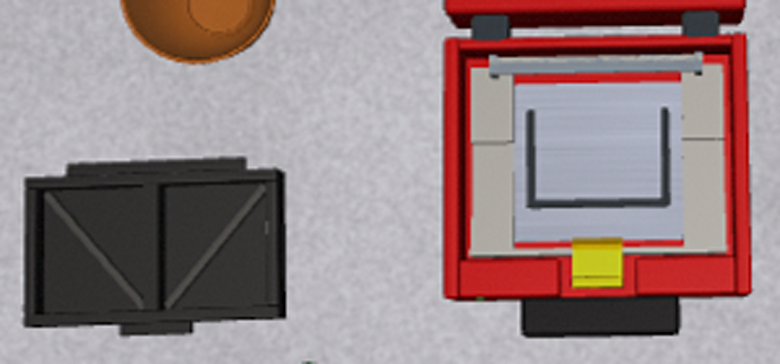

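The crop confirms the choice: a black plate with two diagonal ridges, its wide lip at the top (+x, the same way round as the toaster) and its small front lip at the bottom. Next I pin down the toaster's x from the front wall's inner edge and the far half's edges, then grasp.

```bash
python3 - <<'E'
from fit import *
s=np.load('top0.npy',allow_pickle=True).item(); im=s['img'].astype(float)
K,Rm,t=cam(s); print('cam',-Rm.T@t)
red=im[:,:,0]-im[:,:,1]
def edges(prof,a): 
    g=np.diff(prof); i=[k for k in range(1,len(g)-1) if abs(g[k])>12 and abs(g[k])>=abs(g[k-1]) and abs(g[k])>=abs(g[k+1])]
    out=[]
    for k in i:
        A,B,C=abs(g[k-1]),abs(g[k]),abs(g[k+1]); out.append((round(a+k+.5+(A-C)/2/(A-2*B+C+1e-9)*1,2),round(g[k])))
    return out
for u in (258,320):
    p=red[:,u-6:u+7].mean(1); print('col',u,edges(p[60:290],60))
    for v,_ in edges(p[244:285],244): print('  v',v,'x@63',back(s,u,v,.063)[0].round(4),'@70',back(s,u,v,.07)[0].round(4))
p=im[:,280:298].mean((1,2)); print('rail cols',edges(p[174:200],174)); 
yl=(im[:,:,0]>170)&(im[:,:,1]>150)&(im[:,:,2]<90); q=np.argwhere(yl[240:280,270:310])+[240,270]; print('yellow',q.min(0),q.max(0))
for v in (188.5,189): print('rail',back(s,289,v,.068)[0])
print('catch top edge',back(s,289,q.min(0)[0]-.5,.0645)[:2],back(s,289,q.min(0)[0]-.5,.077)[:2],'col', [back(s,c,255,.07)[1] for c in (q.min(0)[1]-.5,q.max(0)[1]+.5)])
p=im[210:245].mean(0); pr=red[210:245].mean(0)
print('rows', edges(pr[225:355],225)); print([ (c,back(s,c,227,.07)[1].round(4)) for c,_ in edges(pr[225:355],225)])
E
```

```text
cam [ 0.38573103 -0.04715908  1.17469411]
col 258 [(np.float64(68.66), 106), (np.float64(88.03), -80), (np.float64(145.99), 82), (np.float64(164.46), -63), (np.float64(170.44), -24), (np.float64(174.29), 99), (np.float64(178.06), -51), (np.float64(181.47), -38), (np.float64(188.22), 57), (np.float64(191.64), -64), (np.float64(252.58), 76), (np.float64(254.98), -45), (np.float64(258.62), 91), (np.float64(273.89), -67)]
  v 252.58 x@63 0.4755 @70 0.475
  v 254.98 x@63 0.4706 @70 0.47
  v 258.62 x@63 0.463 @70 0.4626
  v 273.89 x@63 0.4316 @70 0.4313
col 320 [(np.float64(67.63), 102), (np.float64(86.93), -82), (np.float64(144.98), 83), (np.float64(163.46), -66), (np.float64(169.45), -24), (np.float64(173.29), 92), (np.float64(177.13), -51), (np.float64(180.47), -41), (np.float64(187.25), 63), (np.float64(191.13), -55), (np.float64(251.64), 87), (np.float64(254.43), -84), (np.float64(257.67), 90), (np.float64(272.92), -71)]
  v 251.64 x@63 0.4739 @70 0.4733
  v 254.43 x@63 0.4681 @70 0.4676
  v 257.67 x@63 0.4614 @70 0.4609
  v 272.92 x@63 0.43 @70 0.4297
rail cols [(np.float64(177.39), 
[... 152 characters left out ...]
001971
catch top edge [0.47171652 0.01278717] [0.47074839 0.01211222] col [np.float64(0.03205687555642547), np.float64(-0.006931614351378727)]
rows [(np.float64(230.43), 110), (np.float64(235.71), -57), (np.float64(238.67), 73), (np.float64(240.78), -85), (np.float64(338.35), 83), (np.float64(340.4), -70), (np.float64(342.48), 47), (np.float64(347.55), -132)]
[(np.float64(230.43), np.float64(0.1321)), (np.float64(235.71), np.float64(0.1212)), (np.float64(238.67), np.float64(0.1151)), (np.float64(240.78), np.float64(0.1108)), (np.float64(338.35), np.float64(-0.0905)), (np.float64(340.4), np.float64(-0.0947)), (np.float64(342.48), np.float64(-0.099)), (np.float64(347.55), np.float64(-0.1094))]
```

```bash
cat >> h.py <<'E'
TT=np.array([.536,.0111,0.]); YAW=-.0125
def ori(th,yaw=YAW,flip=0):  # plate front raised by th (deg); tool down rotated
    M=R.from_euler('z',yaw)*R.from_euler('y',th,degrees=True)*R.from_euler('x',180,degrees=True)
    if flip: M=M*R.from_euler('z',180,degrees=True)
    return M.as_euler('xyz',degrees=True)
def F(n=4):
    a=[]
    for _ in range(n): a.append(status.get_contact_force()); ctrl.dwell(.01)
    return np.mean(a,0)
E
python3 - <<'E'
from h import *
print('rot',status.get_tcp_rot(),status.get_clock())
for f in(0,1): print(f,[None if (q:=kinematics.ik(p,o)) is None else np.round(q,0) for p,o in [((.4837,.3825,.15),ori(0,.005,f)),((.53,.011,.2),ori(13,flip=f))]])
fl=min((0,1),key=lambda f:abs(np.array(kinematics.ik((.4837,.3825,.15),ori(0,.005,f)))[5]))
print('flip',fl); o=ori(0,.005,fl)
claw.grip(.45); ctrl.goto((.4837,.3825,.15),o); print(status.get_clock())
F0=F(10)
ctrl.move_l((.4837,.3825,.03),max_speed=.1)
z=.03
while z>.0085:
    z-=.002; ctrl.move_l((.4837,.3825,z),max_speed=.03); d=F(1)-F0
    if d[2]>3: break
print('z',z,F(3)-F0,status.get_clock())
claw.grip(0.0,80); print('gap',status.get_finger_gap()*85, F(3)-F0,status.get_ee_pos())
ctrl.move_l((.4837,.3825,.03),max_speed=.05); print('lift',F(8)-F0,status.get_wrist_torque(),status.get_finger_gap()*85)
ctrl.move_l((.4837,.3825,.16),max_speed=.12);print('F0',F0,status.get_clock(),F(8)-F0)
for n in('top','side'):
    s=cams.snapshot(n); save(s,f'pics/{n}1.png')
E
```

```text
rot [-1.79998250e+02  1.21737466e-03 -1.55775729e+02] 0.9
0 [array([ 56.,  19., -13.,   0., -58.,  34.]), array([ 19.,  17.,  -9.,  -4., -77.,  72.])]
1 [array([  56.,   19.,  -13.,   -0.,  -58., -146.]), array([  19.,   17.,   -9.,   -4.,  -77., -108.])]
flip 0
4.9833
z 0.007999999999999986 [-0.07956081  0.19339456  0.23816789] 9.2833
gap 9.420957668668528 [-1.33907097 -1.06966583  4.25452468] [0.4837297  0.3824937  0.00832021]
lift [-0.13729568  0.00744594 -3.85991777] [0.01992747 0.05350219 0.09267923] 9.56596760188405
F0 [0.13914594 0.19247614 0.00823904] 11.5583 [-0.35729221 -0.19257618 -3.70493256]
```

View pics/side1.png

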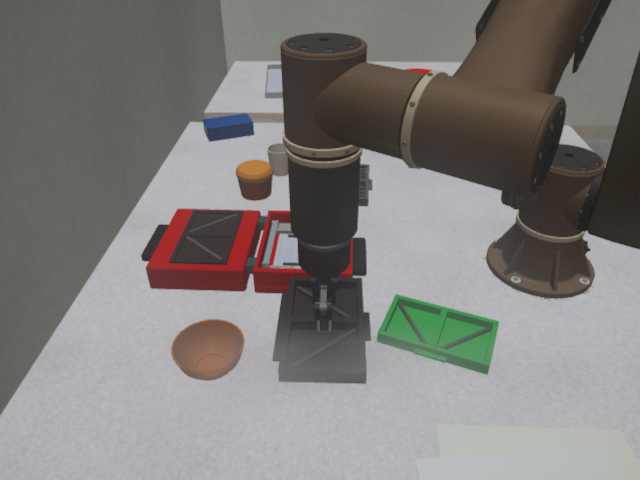

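The plate is held level with its full weight on the wrist (-3.9 N), and the side picture shows it clean at about (325,330). Now I tilt it, hover over the well and touch down gently.

```bash
cat >> h.py <<'E'
GZ=.0083
def tcp(ox,oz,th,oy=0,gx=0.):   # plate origin (mm, toaster frame) -> tcp world
    t=np.radians(th); p=np.array([ox/1000+GZ*np.sin(t)+gx*np.cos(t),oy/1000,oz/1000+GZ*np.cos(t)-gx*np.sin(t)])
    return TT+R.from_euler('z',YAW).apply(p)
def inT(f): return R.from_euler('z',-YAW).apply(f)
E
python3 - <<'E'
from h import *
th=15.5; o=ori(th)
ctrl.move_l((.4837,.3825,.21),max_speed=.15)
ctrl.goto(tcp(-17,190,th),o); print(status.get_clock())
ctrl.move_l(tcp(-17,95,th),ori=o,max_speed=.12)
ctrl.move_l(tcp(-17,80,th),ori=o,max_speed=.05); ctrl.dwell(.2)
F0=F(10); np.save('F0.npy',F0); print('F0',F0,status.get_clock(),status.get_ee_pos(),tcp(-17,80,th))
z=80.
while z>56:
    z-=.5; ctrl.move_l(tcp(-17,z,th),ori=o,max_speed=.02); d=F(2)-F0
    if abs(d[2])>1.5 or np.linalg.norm(d)>2.5: break
print('touch z',z,np.round(F(6)-F0,2),np.round(status.get_wrist_torque(),3),status.get_ee_pos()-tcp(-17,z,th),status.get_clock())
for n in('top','side'):
    s=cams.snapshot(n); save(s,f'pics/{n}2.png'); 
save(s,'pics/side2c.png',(190,320,140,400),3)
E
```

```text
13.6083
F0 [-0.18588868 -0.2172353  -3.41535395] 15.2833 [0.52137407 0.01131009 0.0881981 ] [0.52121923 0.01128477 0.08799813]
touch z 61.0 [-0.2   0.48  2.06] [ 0.021 -0.908  0.055] [2.44585213e-05 2.23124009e-05 1.19816317e-04] 25.4667
```

View pics/side2c.png

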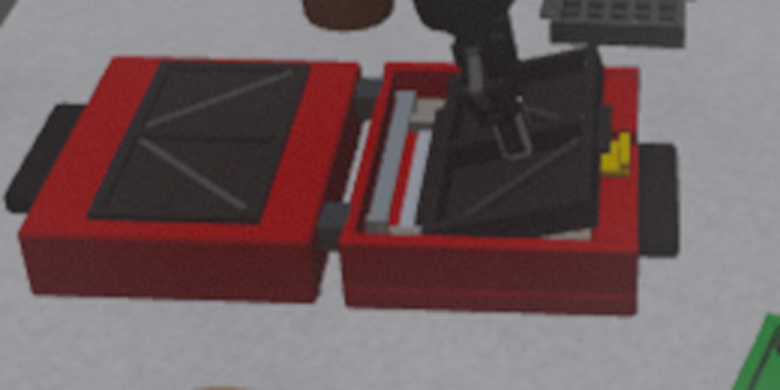

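Contact came at oz = 61, so the tray sits about 5.6 mm low, which is inside its stated range. The crop shows the rear edge at (430,150) just short of the grey rail at (390,160). Next I ease up 1.5 mm and slide to the hinge.

```bash
python3 - <<'E'
from h import *
th=15.5; o=ori(th); z=62.5
ctrl.move_l(tcp(-17,z,th),ori=o,max_speed=.03)
ctrl.move_l(tcp(-13,z,th),ori=o,max_speed=.03); F0=F(4); print('F0',F0,status.get_clock())
x=-13.; log=[]
while x<7:
    x+= 1.0 if x<-5 else .5
    ctrl.move_l(tcp(x,z,th),ori=o,max_speed=.02); d=inT(F(2)-F0); log.append((x,*np.round(d,1)))
    if abs(d[0])>3 or np.linalg.norm(d)>4: break
print(log[-5:]); print('stop x',x,np.round(inT(F(4)-F0),2),status.get_clock(),status.get_finger_gap()*85)
s=cams.snapshot('side'); save(s,'pics/side3c.png',(190,320,140,400),3)
s=cams.snapshot('top'); save(s,'pics/top3c.png',(160,300,200,380),4)
E
```

```text
F0 [ 0.16778509  0.30724692 -4.14053631] 26.1333
[(5.0, np.float64(-0.6), np.float64(-0.1), np.float64(0.1)), (5.5, np.float64(-1.2), np.float64(0.2), np.float64(1.2)), (6.0, np.float64(-0.3), np.float64(-0.4), np.float64(0.0)), (6.5, np.float64(-0.5), np.float64(-0.2), np.float64(-0.2)), (7.0, np.float64(-0.4), np.float64(-0.6), np.float64(0.3))]
stop x 7.0 [-0.13 -0.15  0.29] 34.7 9.994481475524925
```

View pics/side3c.png

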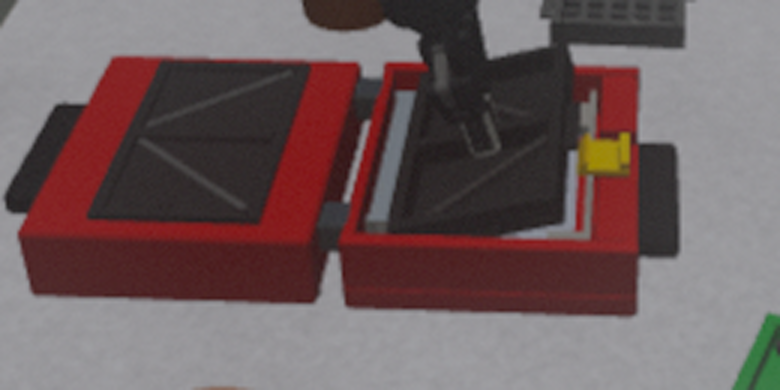

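The lip seems to be under the rail: the rail at (395,160) is drawn unbroken over it. There is no stop yet. The rail measured in the picture (0.607–0.610) also suggests the tray sits 4–7 mm further than I assumed, so I carry on gently.

```bash
python3 - <<'E'
from h import *
th=15.5; o=ori(th); z=62.5
F0=np.array([ 0.168,0.307,-4.14]); x=7.; log=[]
while x<12:
    x+=.5
    ctrl.move_l(tcp(x,z,th),ori=o,max_speed=.02); d=inT(F(2)-F0); log.append((x,*np.round(d,1)))
    if abs(d[0])>2.5 or np.linalg.norm(d)>4: break
print(log); print('stop x',x,np.round(inT(F(4)-F0),2),status.get_clock(),status.get_finger_gap()*85)
s=cams.snapshot('top'); save(s,'pics/top4c.png',(160,300,200,380),4)
E
```

```text
[(7.5, np.float64(0.4), np.float64(-0.2), np.float64(0.2)), (8.0, np.float64(0.2), np.float64(0.1), np.float64(0.8)), (8.5, np.float64(-0.4), np.float64(-0.2), np.float64(0.4)), (9.0, np.float64(-0.8), np.float64(0.2), np.float64(0.5)), (9.5, np.float64(-2.9), np.float64(0.3), np.float64(1.0))]
stop x 9.5 [-2.66  0.37  1.59] 36.1667 10.201242466540137
```

View pics/top4c.png

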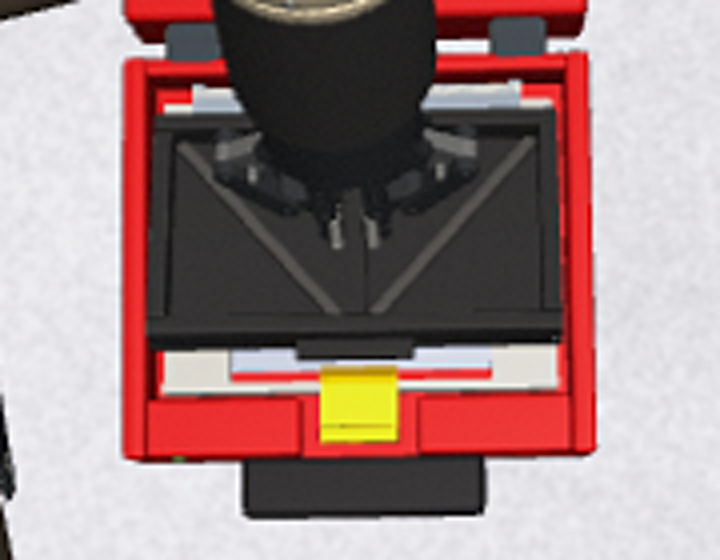

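It stopped at ox = 9.5 mm with -2.7 N. The top picture shows the rail clear at crop rows 85–108 with the lip beneath it, the front lip at (355,355) and the yellow catch ahead of it at (358,400). Next I rock the front down about the lip until it rests on the catch.

```bash
python3 - <<'E'
from h import *
F0=np.array([ 0.168,0.307,-4.14]); log=[]
def pose(th,dz=0):
    t=np.radians(th); return tcp(9.0+74.8-(74*np.cos(t)+13*np.sin(t)),44.9+62*np.sin(t)+dz,th)
th=15.5
for th in [13.5,11.5,9.5,8.5,7.5,7,6.5,6,5.5,5,4.5]:
    ctrl.move_l(pose(th),ori=ori(th),max_speed=.02); d=inT(F(2)-F0); log.append((th,*np.round(d,1),round(status.get_wrist_torque()[1],2)))
    if np.linalg.norm(d)>(5 if th>7.1 else 3.): break
for l in log: print(*l)
print(status.get_clock(),np.round(inT(F(4)-F0),2),status.get_finger_gap()*85)
s=cams.snapshot('side'); save(s,'pics/side5c.png',(190,320,140,400),3)
E
```

```text
13.5 -1.8 -0.0 0.6 -0.37
11.5 -2.1 0.1 0.3 -0.18
9.5 -2.5 -0.0 0.7 0.06
8.5 -3.1 0.4 0.9 0.18
7.5 -2.5 -0.8 0.2 0.23
7 -1.9 -0.1 0.0 0.23
6.5 -1.7 -0.6 -0.2 0.2
6 -2.0 -0.7 -0.3 0.22
5.5 -2.2 -1.3 3.5 0.71
38.6917 [-2.53 -0.54  3.4 ] 9.459510736609229
```

View pics/side5c.png

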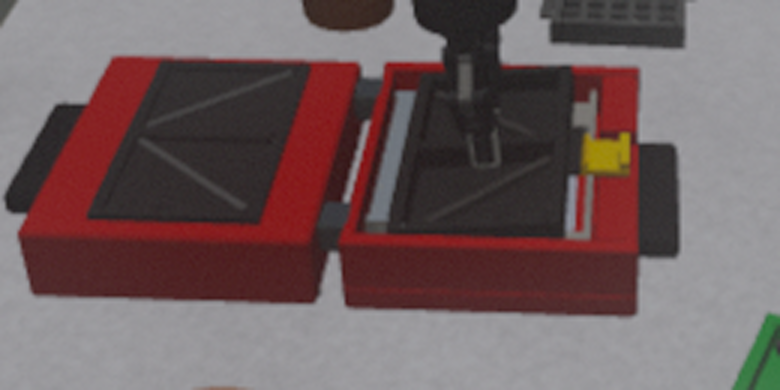

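Contact (+3.5 N) came at 5.5°, which matches the plate resting on the catch; the picture shows the front edge at (570,150) against it. Next I release and press the front rim with closed fingers.

```bash
python3 - <<'E'
from h import *
claw.grip(.3); p=np.array(status.get_ee_pos()); M=R.from_euler('xyz',status.get_tcp_rot(),degrees=True).as_matrix()
ctrl.move_l(p-M[:,2]*.04,max_speed=.08)
claw.grip(0.0,40)
o=ori(0); P=lambda z:TT+R.from_euler('z',YAW).apply([(9.5-49)/1000,0,z/1000])
ctrl.move_l(P(100),ori=o,max_speed=.1); ctrl.move_l(P(88),ori=o,max_speed=.05); ctrl.dwell(.1); F0=F(8); print('F0',F0,status.get_clock())
z=88.; log=[]; touched=False
while z>67:
    z-= .5 if touched else 1.; ctrl.move_l(P(z),ori=o,max_speed=.02); d=inT(F(2)-F0); log.append((z,*np.round(d,1)))
    if d[2]>1: touched=True
    if d[2]>20 or (z<71.5 and d[2]>12) or status.get_clock()>58: break
for l in log: print(*l)
print(status.get_clock())
ctrl.move_l(P(110),ori=o,max_speed=.1); s=cams.snapshot('side'); save(s,'pics/side6c.png',(190,320,140,400),3); print(status.get_clock())
E
```

```text
F0 [-0.14612701 -0.00039077 -0.06740499] 41.35
87.0 1.1 0.4 0.2
86.0 -0.2 0.1 -0.1
85.0 0.2 -0.6 -0.2
84.0 -0.4 -0.7 -0.4
83.0 -0.8 -0.4 -0.1
82.0 0.5 -0.3 0.3
81.0 0.3 0.4 1.8
80.5 -0.8 -0.2 3.4
80.0 -1.3 0.9 4.2
79.5 -1.2 0.3 4.6
79.0 -2.1 0.7 5.5
78.5 -2.0 1.0 4.6
78.0 -2.5 0.7 5.5
77.5 -2.6 1.0 5.5
77.0 -3.7 0.9 6.0
76.5 -1.2 0.6 3.5
76.0 -2.7 0.1 4.9
75.5 0.1 0.2 0.3
75.0 0.4 0.3 0.1
74.5 0.4 -0.2 0.4
74.0 -0.2 0.4 0.5
73.5 0.2 0.2 0.8
73.0 0.1 -0.1 0.3
72.5 0.1 -0.4 0.5
72.0 -0.2 -0.8 0.4
71.5 0.5 0.1 0.1
71.0 0.3 0.2 0.3
70.5 -0.3 -0.4 0.2
70.0 0.1 -0.3 0.0
69.5 -0.2 -0.7 0.3
69.0 0.9 0.3 0.3
68.5 -1.6 0.2 4.1
68.0 -4.4 0.5 10.4
67.5 -6.1 0.4 16.7
50.4167
51.0417
```

View pics/side6c.png

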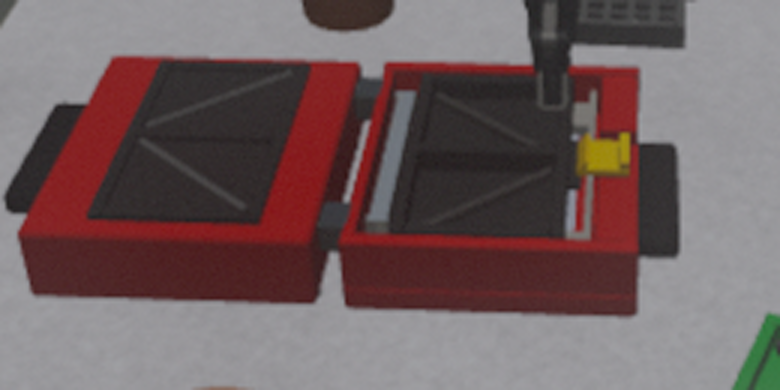

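The force trace shows the click (force gone at z = 75.5), a free drop, then firm bottoming at 68.5, against a predicted seat of 68.4. One last check after clearing the arm.

```bash
python3 - <<'E'
from fit import *
ctrl.move_l(TT+np.array([-.04,0,.22]),max_speed=.2)
ctrl.goto((.42,-.25,.3),ori(0)); print(status.get_clock(),F(3))
s=cams.snapshot('top'); save(s,'pics/top7c.png',(160,300,200,380),4)
a=np.load('top0.npy',allow_pickle=True).item()
for q in('amber_bowl','panettone','plastic_cup','waffle_plate'): print(q,[d['point'] for d in cams.cut_out('top',q)[:1]])
E
```

```text
52.8333 [ 0.43125828  0.40327755 -0.31659142]
amber_bowl [[153.4, 140.3]]
panettone [[141.4, 443.7]]
plastic_cup [[166.2, 509.4]]
waffle_plate [[292.3, 436.5]]
```

View pics/top7c.png

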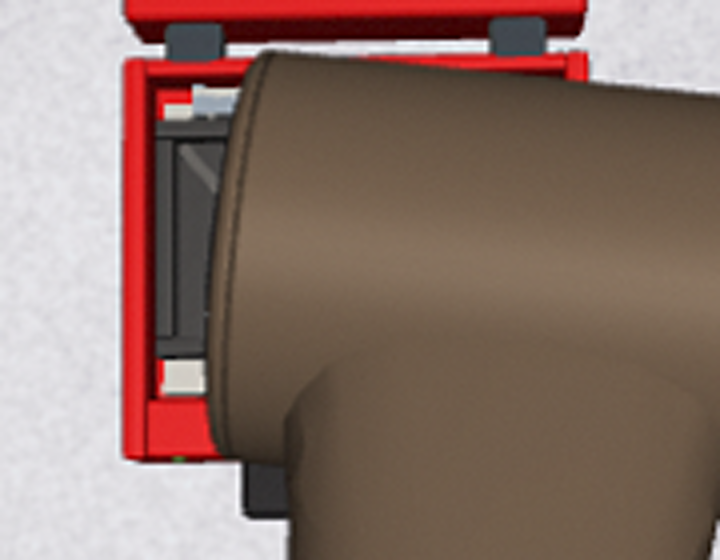

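The arm hides the view: it covers most of the well and the waffle plate too, so that detection can't be trusted. I move to the starting pose and look again.

```bash
python3 - <<'E'
from fit import *
ctrl.movej([-49.269,20.546,0.682,0,-70.136,-16.507]); print(status.get_clock())
s=cams.snapshot('top'); save(s,'pics/top8c.png',(160,300,200,380),4)
for q in('amber_bowl','panettone','plastic_cup','waffle_plate'): print(q,[d['point'] for d in cams.cut_out('top',q)[:1]])
E
```

```text
54.8333
amber_bowl [[154.9, 136.6]]
panettone [[265.4, 466.4]]
plastic_cup [[165.2, 509.2]]
waffle_plate [[262.0, 464.6]]
```

View pics/top8c.png

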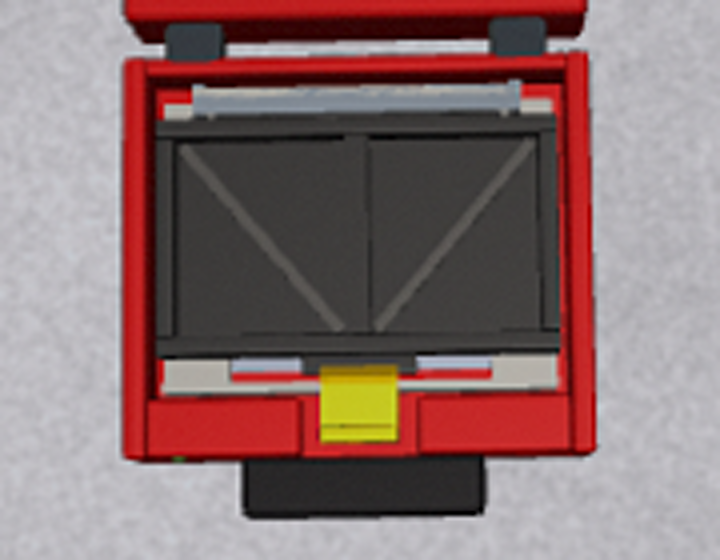

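The plate lies flat and square, with the rail over its rear lip. The catch at (358,400) is back at its starting position and covers the front lip at row 366.

```bash
python3 -c "
from h import *
ticket.close_job(); print(status.get_clock())"
```

```text
the job is handed in; nothing more can be done
the job is handed in; nothing more can be done
```

The sandwich plate is fitted in the lower half of the toaster and I handed the job in at about 55 s on the robot clock; no verdict is reported. I gripped it by the ridge and felt for the ledges at 15.5° (the tray sits about 5.6 mm low). Then I slid the lip under the rail to the stop, rocked the front down onto the catch at 5.5°, let go and pressed the front rim.

**Forces:** The catch clicked at about 6 N on my finger, just under the 8–14 N I was told to expect; I pressed a little inboard of the rim. The plate bottomed within about 0.1 mm of the predicted height. I stopped that final press at about 17 N vertical (18 N in all), the highest contact force I read; it is the force at the wrist, not the contact force on the toaster itself.

**Last picture:** The plate lies flat and square, the rail is over the rear lip, the yellow catch is back at its starting position over the front lip, and the arm is clear.

**Disagreements:**
- **Stop position:** It came about 5 mm further toward the hinge than my first estimate of the toaster's position allowed, even with the tray at its limit. The rail and catch nose in the picture agree with the felt position, so I take that first estimate as wrong.
- **Detector errors:** In the final view it put the cake on the waffle plate. One view earlier it found the cake within 3 pixels of its start. In that earlier view the waffle plate reading was off because the arm hid it. The final readings for waffle plate, bowl and cup are within about 3 pixels (roughly 6 mm) of their starts.

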